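Switch on the demonstration hob

ROBOT

A 7-joint arm with a two-finger parallel gripper is mounted at the origin on the work surface. World frame = base frame: x ahead of the robot, y to its left, z up, the work surface at z = 0. Lengths are in m, angles in rad, forces in N, time in s.
With the tool pointing down it reaches from about 0.35 to 0.9 m from the base axis. Payload 7.2 kg.
Tool frame: the origin (TCP) lies at the very end of the fingers, on their centre line; the grasp point (between the pads) lies 19 mm behind it (robot.grip_depth is the distance from the TCP to the grasp point, in m); z points along the fingers, y is the direction in which the jaws open and shut (so a half turn about z gives the same grasp; the last joint's range is limited). The gripper opens to 88 mm and grips with 3 to 60 N. Pads are 20 mm wide; open, the fingers measure 115 mm over their backs; the gripper's body (75 mm by 178 mm) begins 61 mm behind the grasp point.
Start: joints at [-1.258, 0.411, -0.013, 1.596, 0.006, 1.134, -0.082], TCP at [0.232, 0.58, 0.199] pointing down, gripper open.
Joint ranges: [-2.95, 2.95], [-0.29, 1.99], [-1.47, 1.44], [0.14, 2.54], [-1.03, 4.17], [0.13, 1.85], [-2.86, 2.86]. Speed limits (rad/s): [2.39, 2.39, 3.01, 3.01, 3.14, 3.14, 3.14].

INTERFACE

Orientations are given as [roll, pitch, yaw] about the fixed x, y, z axes, in that order (R = Rz(yaw) Ry(pitch) Rx(roll)).
In Python, from workcell import sensors, camera, get_calibration, order, robot gives the robot as it stands. The module is installed in compiled form; this text tells all that it offers.
- The arm moves only by the tool step_arm, never from a script. Its argument "series" is one flat list of numbers, 7 for each row, row after row: the turn, a rotation vector about the tool's x, y, z in degrees, then the shift along the tool's x, y, z in mm, then the finger opening in mm, from 0 to 87.8. In form: [wx, wy, wz, x, y, z, claw, wx, wy, wz, x, y, z, claw, ...]. A call has 1 to 12 rows; each row is the pose to reach, as a shift and turn from the pose commanded when the call began, along the tool's axes at that moment; what a row does not reach only later rows make up. A row lasts 1/8 s, in which the tool goes at most 62.5 mm and 10.7 degrees, less where a joint would pass 70% of its speed; a pose out of reach is approached as far as the arm can. A call with a gripper value outside its range is refused whole. The fingers move at their own pace and stop on an object; the grip force is fixed at half the most. Time passes only in rows, so rows that repeat a pose let the fingers close. It gives the time, the measured TCP pose, the force and the opening at its end, in the units of the state.
- sensors.observe(): the state, without advancing time (a new reading comes with each control period).
- camera(name): name is "scene" or "top" or "wrist"; returns the picture (384x512x3 uint8, red, green, blue); there is no depth.
- get_calibration(name): a dict with "K" (3x3 intrinsics, pixels), "dist" ([k1, k2, p1, p2, k3] as OpenCV has them; the pictures are not rectified), "rvec" (rotation vector, rad) and "tvec" (3), from world to camera coordinates, as OpenCV has them; the wrist camera has in their place "T_tool_cam" (4x4, takes a point from camera to tool coordinates, whose origin is the TCP and whose axes are the flange's). Camera axes: x right, y down, z forward; pixel columns grow to the right and rows downward; lengths in m; the calibration is good to about 2 mm. A picture is of the moment at which its call begins: read the wrist's pose just before it. get_calibration takes no time and is no camera call.
- order.sign_off(): hands the job in, once; it reports no verdict.
The state is a dict: "time_s": time; "joint_positions": joint angles; "qvel": joint speeds; "tau": joint torques, N m; "eef_pos": TCP position; "tcp_rot": TCP orientation; "force": force on the tool from outside, world axes, zero at the start; "wrist_torque": the same for the moment, N m; "opening": finger opening in m.
Only numpy, scipy, OpenCV 4.12 (cv2) and the standard library are available. Lean on these libraries where they do the work, as an engineer would, in place of code of your own. Each camera call takes 0.05 s, during which the arm holds its last target.

TASK

Get the display hob on the shop counter running: on the grey power strip press the red rocker switch on, then press the black rocker on the hob's front ledge on, and then press the green start key on the same ledge fully down and let it come up again. A rocker is on when the end with the white line is pressed fully down. Press no other switch or key (the blue rocker is already on and stays on, the yellow one stays off) and leave the things standing around where they are.

Things in the scene. Friction and masses are not known exactly. Their poses are not given: they have to be found in the camera images.
- hob: portable one-zone hob, fixed, 360 (x) x 280 (y) x 56 mm, white with a black glass plate; origin under its centre, its -x side is the front. The front 80 mm is a level white control ledge, 50 mm above the table. On it in a row along y, 62 mm apart and centred on y = 0, 133 mm in front of the origin, are four controls in any order: the black rocker and the green, orange and grey keys
- strip: grey power strip, fixed, 130 (x) x 240 (y) x 30 mm, origin under its centre. Three rockers (red, blue, yellow, in any order) in a row along y, 70 mm apart and centred on y = 0, their housings on its top 24 mm in front (-x) of the origin, with a round white socket behind each
- red_rocker (a joint): red rocker switch on the power strip, off. Paddle 25 mm wide, two flat 28 mm halves meeting in a V over the housing's centre (housing 66 x 36 x 10 mm). The pressed half lies level, 16 mm above the housing's underside; the other slopes up 0.4 rad, its end at 27 mm. Stays as left; about 3 N moves it. 0 rad = off (white-line half raised), 0.4 = fully on (that half level).
- red_rocker_press (a point): red rocker: point on the face of the half with the white line, mid-width, 18 mm from the V and 10 mm from the outer end; moves with the paddle. Push straight down here to switch on. All rockers' white-line halves lie on the side away from the robot (+x of the strip or hob)
- black_rocker (a joint): black rocker on the hob's ledge, off. Paddle 25 mm wide, two flat 28 mm halves meeting in a V over the housing's centre (housing 66 x 36 x 10 mm). The pressed half lies level, 16 mm above the housing's underside; the other slopes up 0.4 rad, its end at 27 mm. Stays as left; about 3 N moves it. 0 rad = off (white-line half raised), 0.4 = fully on (that half level).
- black_rocker_press (a point): black rocker: point on the face of the half with the white line, mid-width, 18 mm from the V and 10 mm from the outer end; moves with the paddle. Push straight down here to switch on
- green_key (a joint): green push key (start) on the hob's ledge. Round cap of 26 mm diameter in a fixed round housing of 42 mm diameter and 12 mm height; the cap stands 11 mm above the housing. Springs back by itself; 1.5 N starts it and 5 N holds it fully down. Joint value 0 = up, 0.007 m = fully down.
- green_key_top (a point): centre of the green key's cap, top face, 23 mm above the ledge when up; moves with the cap, pressed straight down
- blue_rocker (a joint): blue rocker on the power strip, on at the start (0.4 rad), must stay on. Built like the red one
- blue_rocker_press (a point): blue rocker: the same point as on the red one
- yellow_rocker (a joint): yellow rocker on the power strip, off at the start (0 rad), must stay off. Built like the red one
- yellow_rocker_press (a point): yellow rocker: the same point as on the red one
- orange_key (a joint): orange push key on the hob's ledge, not to be pressed. Built like the green one
- orange_key_top (a point): centre of the orange key's cap, top face
- grey_key (a joint): light grey push key on the hob's ledge, not to be pressed. Built like the green one
- grey_key_top (a point): centre of the grey key's cap, top face
- pan: loose dark frying pan standing on the hob's glass: 190 mm across, 45 mm high, straight handle along its +x that ends 224 mm from its axis, up to 57 mm above its underside; origin under its centre
- mug: loose blue mug, 76 mm across, 90 mm high, handle at +y; behind the power strip; origin under its centre
- bottle: loose green bottle, 60 mm across, 170 mm high; behind the power strip; origin under its centre
- carton: loose small cardboard box 60 x 90 x 45 mm just in front of the hob; origin under its centre
- spatula: loose spatula lying along its x (handle to -x) just in front of the power strip, 280 x 65 x 20 mm; origin under its middle
- remote: loose white remote control, 150 (x) x 44 (y) x 20 mm, lying beside the power strip; origin under its centre
- jar: loose amber jar with black cap, 52 mm across, 85 mm high, beside the hob's front right corner; origin under its centre

How it is judged:
On the way, in this order (a step that is already met when the one before it is completed fails the run):
1. the red rocker on the power strip is switched fully on (value of joint red_rocker above 0.32 rad), for 0.1 s.
2. the hob's black rocker is switched fully on (value of joint black_rocker above 0.32 rad), for 0.1 s.
3. the green key is pressed down (value of joint green_key above 0.005 m), for 0.1 s.
At the end, for the whole second after the job is handed in: Red, black and blue rockers on (over 0.32 of 0.40 rad), yellow rocker off (under 0.08 rad), all three keys up (under 2 mm down), and every loose thing at rest within 30 mm of where it stood (value of joint each of red_rocker, black_rocker, blue_rocker above 0.32 rad and value of joint yellow_rocker below 0.08 rad and value of joint each of green_key, orange_key, grey_key below 0.002 m and distance of each of pan, mug, bottle, carton, spatula, remote, jar from where it was at the start of the episode below 0.03 m and linear speed of each of pan, mug, bottle, carton, spatula, remote, jar below 0.03 m/s); the robot touches nothing.
It fails at once if the black rocker is switched on while the red one is off (value of joint black_rocker above 0.2 rad and value of joint red_rocker below 0.2 rad).
It fails at once if the green key is pressed while the black rocker is off (value of joint green_key above 0.003 m and value of joint black_rocker below 0.2 rad).
It fails at once if the orange or the grey key is pressed (value of joint any of orange_key, grey_key above 0.003 m).
It fails at once if the blue rocker is switched off or the yellow one on (value of joint blue_rocker below 0.2 rad or value of joint yellow_rocker above 0.2 rad).
It fails at once if a loose thing is lifted, carried or pushed more than 30 mm from its place (distance of any of pan, mug, bottle, carton, spatula, remote, jar from where it was at the start of the episode above 0.03 m).
It also fails if it takes over 46 s, if anything falls off the work surface, if the arm or the gripper's body presses on something with over 40 N, if the wrist force passes 120 N, or if a joint passes its speed limit or range.

## Working session

There is one attempt and no reset: what is moved stays moved. The work goes in short steps, Python scripts to look and compute and a tool call to move; the robot and the scene stay as the last step left them, time stands still between calls to the robot, and variables do not carry over. Pictures are saved under pics/ and viewed, and the job is handed in when it is done.

Besides the shell and the picture viewer there is one more tool, called in YAML: its name, and indented under it one key for each argument. step_arm: Moves the arm, as the interface text tells. Its arguments: {"type":"object","properties":{"series":{"type":"array","items":{"type":"number"}}},"required":["series"]}

```bash
mkdir -p pics
python3 - <<'E'
from workcell import sensors, camera, get_calibration
import cv2
print(sensors.observe())
for n in ("scene","top","wrist"):
    im=camera(n); cv2.imwrite(f"pics/{n}0.png",im[:,:,::-1]); print(n,get_calibration(n))
E
```

```text
{'time_s': 0.0, 'joint_positions': array([-1.25821101,  0.41187449, -0.01271972,  1.59704273,  0.00557696,
        1.13430643, -0.08221253]), 'qvel': array([-1.54701297e-03, -1.68845521e-03, -1.68771256e-04,  1.15731330e-03,
       -5.82407331e-05,  1.12254645e-04, -1.61267764e-03]), 'tau': array([ 2.86330969e-04, -5.87948763e+01,  6.41774163e-01, -2.91079795e+01,
       -5.37653442e-02,  1.82918203e-02,  1.55145999e-04]), 'eef_pos': array([0.23210757, 0.57971155, 0.19802544]), 'tcp_rot': array([-3.13999938e+00,  8.95024825e-05,  2.76081682e+00]), 'force': array([-0.30014515, -0.63649401, -1.14428221]), 'wrist_torque': array([0.02792213, 0.0721885 , 0.00906649]), 'opening': 0.08798047912765213}
scene {'K': array([[434.77099498,   0.        , 251.60784179],
       [  0.        , 434.77099498, 189.59831639],
       [  0.        ,   0.        ,   1.        ]]), 'dist': array([0.00536174, 0.        , 0.        , 0.        , 0.        ]), 'rvec': array([ 0.90683735,  2.53080581, -1.02318458]), 'tvec': array([ 0.40515606, -0.18815451,  1.44325487])}
top {'K': array([[387.30746331,   0.    
[... 220 characters left out ...]
([ 2.14769589, -2.07690886,  0.21552816]), 'tvec': array([0.00886413, 0.524506  , 0.95891968])}
wrist {'K': array([[286.3660813 ,   0.        , 261.34817422],
       [  0.        , 286.3660813 , 193.12955648],
       [  0.        ,   0.        ,   1.        ]]), 'dist': array([-0.01588401,  0.        ,  0.        ,  0.        ,  0.        ]), 'T_tool_cam': array([[-7.92159201e-04, -9.58879327e-01, -2.83812981e-01,
         7.89066012e-02],
       [ 9.99999238e-01, -1.02840381e-03,  6.83395641e-04,
        -1.54774360e-04],
       [-9.47168302e-04, -2.83812223e-01,  9.58879411e-01,
        -1.85909387e-01],
       [ 0.00000000e+00,  0.00000000e+00,  0.00000000e+00,
         1.00000000e+00]])}
```

View pics/scene0.png

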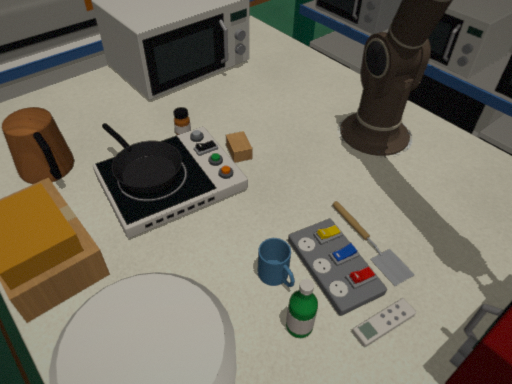

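View pics/top0.png

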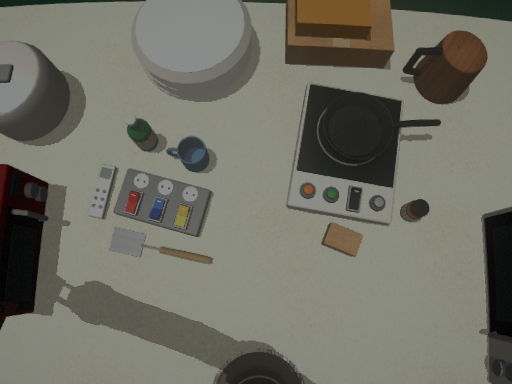

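View pics/wrist0.png

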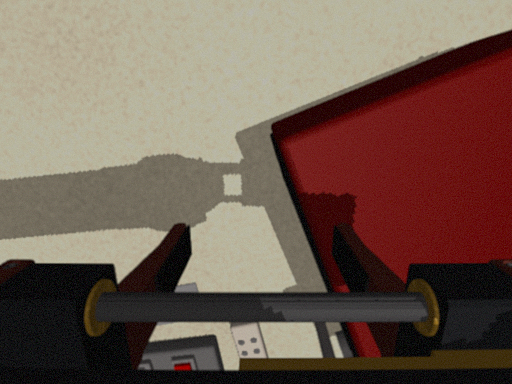

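The scene view shows the hob (left centre), the strip (right) and the robot base at the top. In the top view the strip is around (163,202), with red at (132,203), blue at (158,209) and yellow at (183,216). The hob controls run orange (307,190), green (331,194), black (355,198), grey (377,203). Next I'll zoom in for accurate pixels.

Run:
```python
import cv2,numpy as np
from workcell import get_calibration
t=cv2.imread("pics/top0.png"); s=cv2.imread("pics/scene0.png")
def crop(im,x,y,w,h,k,n):
    cv2.imwrite(n,cv2.resize(im[y:y+h,x:x+w],None,fx=k,fy=k,interpolation=cv2.INTER_CUBIC))
crop(t,85,160,140,100,5,"pics/t_strip.png")
crop(t,280,160,150,100,5,"pics/t_hob.png")
crop(s,280,200,140,120,5,"pics/s_strip.png")
crop(s,160,95,100,100,6,"pics/s_hob.png")
for n in("top","scene"):
    c=get_calibration(n)
    for p in ([0.232,.58,.199],[0,0,0],[.5,0,0]):
        print(n,p,cv2.projectPoints(np.array([p]),c["rvec"],c["tvec"],c["K"],c["dist"])[0].ravel())
    print("cam",-cv2.Rodrigues(c["rvec"])[0].T@c["tvec"])
```

```text
top [0.232, 0.58, 0.199] [  4.94658244 297.35496241]Traceback (most recent call last):
  File "<stdin>", line 13, in <module>
cv2.error: OpenCV(4.12.0) /io/opencv/modules/calib3d/src/calibration_base.cpp:1490: error: (-215:Assertion failed) npoints >= 0 && (depth == CV_32F || depth == CV_64F) in function 'projectPoints'
```

View pics/t_strip.png

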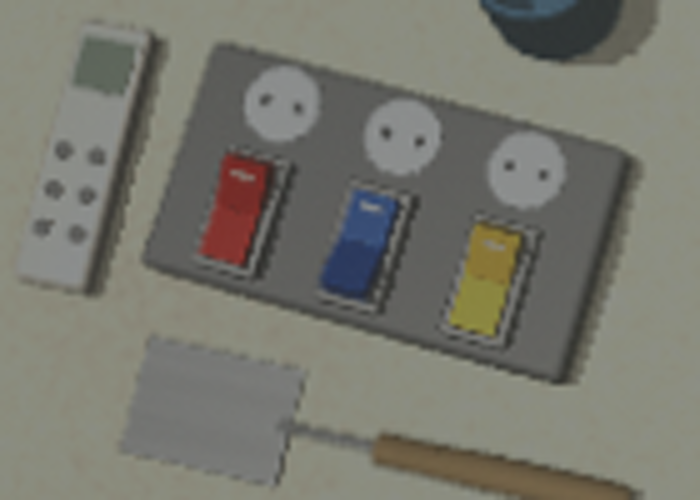

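View pics/t_hob.png

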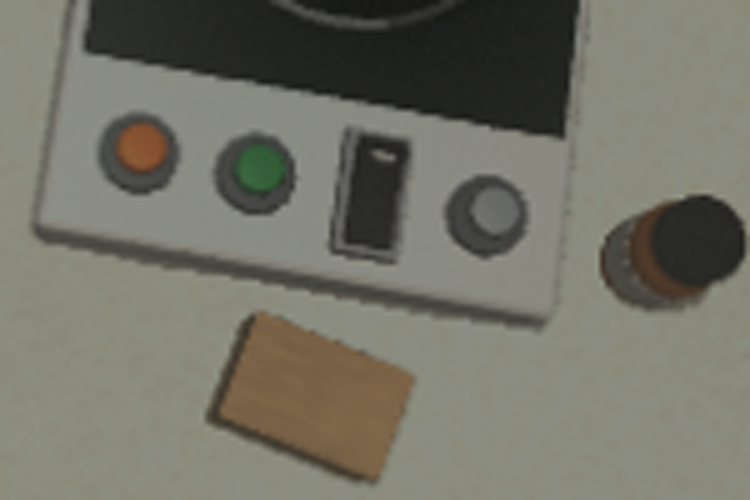

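View pics/s_strip.png

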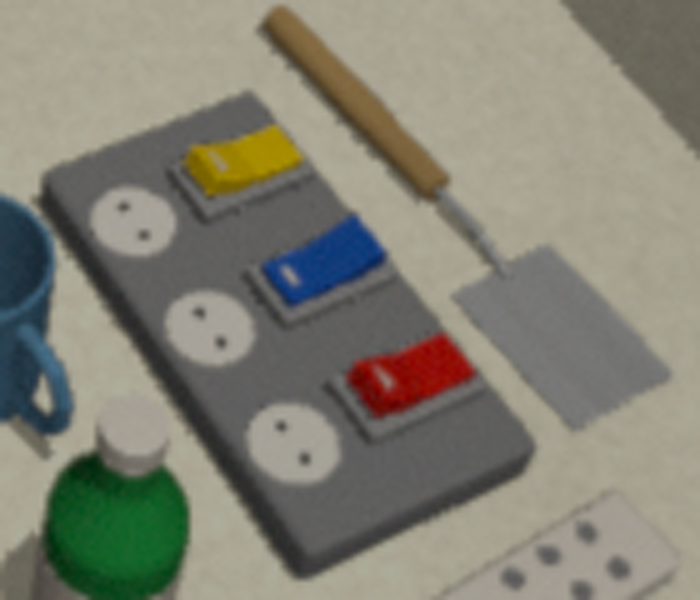

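View pics/s_hob.png

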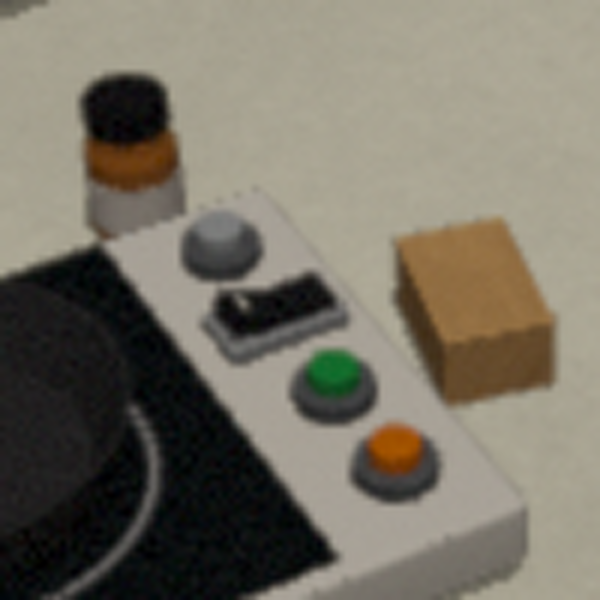

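```bash
cat > h.py <<'E'
import cv2,numpy as np
from workcell import get_calibration
from scipy.optimize import least_squares
def proj(n,P):
    c=get_calibration(n); return cv2.projectPoints(np.asarray(P,float).reshape(-1,1,3),c["rvec"],c["tvec"],c["K"],c["dist"])[0].reshape(-1,2)
def orig(c,k,o): return (np.asarray(c,float)+.5)/k-.5+np.array(o)
def body(p,L):
    L=np.asarray(L,float);c,s=np.cos(p[2]),np.sin(p[2])
    return np.c_[p[0]+c*L[:,0]-s*L[:,1],p[1]+s*L[:,0]+c*L[:,1],L[:,2]+p[3]]
def fit(name,L,obs,x0):
    f=lambda p:np.concatenate([(proj(n,body(p,[L[i] for i in o]))-np.array([o[i] for i in o])).ravel() for n,o in obs.items()])
    r=least_squares(f,x0,loss="soft_l1"); print(name,r.x.round(4)); 
    i=0
    for n,o in obs.items():
        for k in o: print(n,k,f(r.x)[i:i+2].round(2)); i+=2
    return r.x
E
cat > m.py <<'E'
from h import *
st,ss,ht,hs=(5,(85,160)),(5,(280,200)),(5,(280,160)),(6,(160,95))
L={"pp":(.065,.12,.03),"pm":(.065,-.12,.03),"mp":(-.065,.12,.03),"mm":(-.065,-.12,.03)}
T={"pp":(215,42),"pm":(630,152),"mp":(148,262),"mm":(564,380)}
S={"mm":(250,93),"pm":(43,178),"pp":(300,565),"mp":(533,450)}
s=fit("strip",L,{"top":{k:orig(v,*st) for k,v in T.items()},"scene":{k:orig(v,*ss) for k,v in S.items()}},[.45,.25,-.2,0])
y=[.093,.031,-.031,-.093]
L={"o":(-.133,y[0],.073),"g":(-.133,y[1],.073),"w":(-.133,y[3],.073),"fl":(-.18,.14,.05),"fr":(-.18,-.14,.05)}
T={"o":(143,147),"g":(260,168),"w":(495,207),"fl":(36,228),"fr":(550,315)}
S={"o":(396,442),"g":(334,366),"w":(220,231),"fr":(258,190),"fl":(522,502)}
h=fit("hob",L,{"top":{k:orig(v,*ht) for k,v in T.items()},"scene":{k:orig(v,*hs) for k,v in S.items()}},[.6,-.2,-.2,0])
c=np.cos(.4);sn=np.sin(.4)
raised=(.018*c,.016+.018*sn)
s0=s.copy();s0[3]=0;h0=h.copy();h0[3]=0
print("red V,up,down",body(s0,[(-.024,.07,.046),(-.024+raised[0],.07,.03+raised[1]),(-.006,.07,.046)]).round(4))
print("black",body(h0,[(-.133,-.031,.066),(-.133+raised[0],-.031,.05+raised[1]),(-.115,-.031,.066)]).round(4))
print("green",body(h0,[(-.133,.031,.073)]).round(4))
# checks
print(proj("top",body(s0,[(-.024,.07,.04)])),proj("top",[(.232,.58,.2),(0,0,0),(.5,0,0)]))
for n in("top","scene"):
    im=cv2.imread(f"pics/{n}0.png");im=cv2.resize(im,None,fx=1.5,fy=1.5)
    P=body(s0,[(-.024,a,.046) for a in(.07,0,-.07)]+[(-.006,a,.046) for a in(.07,0,-.07)]);Q=body(h0,[(-.133,a,.066) for a in y]+[(-.115,-.031,.066)])
    for u in proj(n,np.r_[P,Q]): cv2.circle(im,tuple(int(round(v*1.5)) for v in u),2,(255,0,255),-1)
    cv2.imwrite(f"pics/chk_{n}.png",im)
E
python3 m.py
```

```text
strip [ 0.4958  0.2769 -0.2342 -0.0068]
top pp [ 1.02 -0.54]
top pm [ 0.63 -0.11]
top mp [-0.97  0.24]
top mm [-0.15  0.68]
scene mm [-0.27  0.11]
scene pm [-1.69 -0.02]
scene pp [ 0.42 -0.1 ]
scene mp [0.88 0.35]
hob [ 0.6505 -0.2204 -0.1403 -0.0018]
top o [-0.32  0.04]
top g [-0.07 -0.08]
top w [-0.17  0.22]
top fl [-0.45 -0.04]
top fr [1.49 0.53]
scene o [-0.36  0.34]
scene g [-0.59  0.36]
scene w [-0.96 -0.34]
scene fr [-0.01 -0.46]
scene fl [1.79 0.28]
red V,up,down [[0.4887 0.3505 0.046 ]
 [0.5049 0.3467 0.053 ]
 [0.5062 0.3464 0.046 ]]
black [[ 0.5145 -0.2325  0.066 ]
 [ 0.5309 -0.2348  0.073 ]
 [ 0.5323 -0.235   0.066 ]]
green [[ 0.5231 -0.1711  0.073 ]]
[[133.17754835 201.62463003]] [[  4.68399211 297.37564893]
 [258.48690289 396.11249015]
 [264.35192322 204.53100053]]
```

Run:
```python
import cv2
for n,b in(("top",[(85,160,225,260),(280,160,430,260)]),("scene",[(280,200,420,320),(160,95,260,195)])):
    im=cv2.imread(f"pics/chk_{n}.png")
    for i,(a,c,d,e) in enumerate(b):
        z=[int(1.5*v) for v in(a,c,d,e)]
        cv2.imwrite(f"pics/c_{n}{i}.png",cv2.resize(im[z[1]:z[3],z[0]:z[2]],(450,360)))
import numpy as np
cv2.imwrite("pics/c_all.png",cv2.resize(np.vstack([np.hstack([cv2.imread(f"pics/c_{n}{i}.png") for i in(0,1)]) for n in("top","scene")]),(750,600)))
```

```text
(no output)
```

View pics/c_all.png

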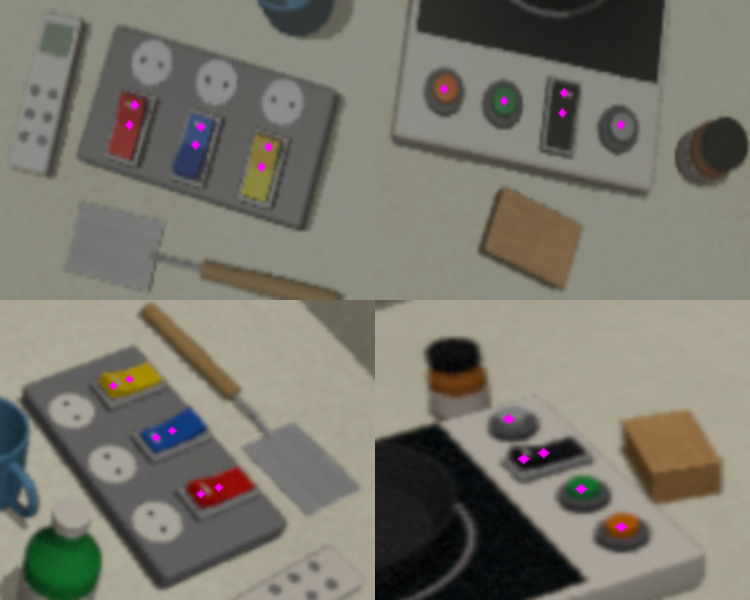

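The overlay puts the V and press marks on the right rockers and keys, to within 2–3 mm. Now I'll compute the approach hover over red and check it there with the wrist camera.

```bash
cat > d.py <<'E'
import sys,numpy as np
from workcell import sensors
from scipy.spatial.transform import Rotation as R
def delta(pos,yaw):
    o=sensors.observe(); A=R.from_euler("xyz",o["tcp_rot"]); B=R.from_euler("xyz",[np.pi,0,yaw])
    print("t",round(o["time_s"],2),"at",np.round(o["eef_pos"],4),"F",np.round(o["force"],1),"yaw",o["tcp_rot"].round(3),"op",round(o["opening"],4))
    print("turn deg",np.degrees((A.inv()*B).as_rotvec()).round(2),"shift mm",(A.inv().apply(np.array(pos)-o["eef_pos"])*1000).round(1))
if __name__=="__main__":
    v=[float(a) for a in sys.argv[1:]]; delta(v[:3],v[3])
E
python3 d.py 0.525 0.342 0.15 2.907; python3 d.py 0.505 0.347 0.10 2.907
```

```text
t 0.15 at [0.2321 0.5799 0.1982] F [ 0.3 -0.  -0.4] yaw [-3.14   0.     2.761] op 0.088
turn deg [-0.07 -0.   -8.38] shift mm [-360.3 -111.9   48.4]
t 0.15 at [0.2321 0.5799 0.1982] F [ 0.3 -0.  -0.4] yaw [-3.14   0.     2.761] op 0.088
turn deg [-0.07 -0.   -8.38] shift mm [-339.9 -114.7   98.4]
```

step_arm:
  series: [0, 0, -1, -30, -10, 0, 0, 0, 0, -2, -70, -20, 0, 0, 0, 0, -3, -110, -35, 0, 0, 0, 0, -4, -150, -45, 0, 0, 0, 0, -5, -190, -60, 0, 0, 0, 0, -6, -230, -70, 0, 0, 0, 0, -7, -270, -84, 10, 0, 0, 0, -8, -310, -96, 20, 0, 0, 0, -8.4, -340, -106, 35, 0, 0, 0, -8.4, -360, -112, 48, 0, 0, 0, -8.4, -360, -112, 48, 0, 0, 0, -8.4, -360, -112, 48, 0]

```text
time_s: 1.65
eef_pos: [0.5239, 0.344, 0.1511]
tcp_rot: [3.141, -0.001, 2.909]
force: [-0.1, 0.8, 0.1]
opening: 0.0005
```

```bash
cat > w.py <<'E'
import sys,cv2,numpy as np
from workcell import sensors,camera,get_calibration
from scipy.spatial.transform import Rotation as R
from h import body
s0=[.4958,.2769,-.2342,0];h0=[.6505,-.2204,-.1403,0]
o=sensors.observe();im=camera("wrist")[:,:,::-1].copy()
c=get_calibration("wrist");T=np.eye(4);T[:3,:3]=R.from_euler("xyz",o["tcp_rot"]).as_matrix();T[:3,3]=o["eef_pos"]
W=np.linalg.inv(T@c["T_tool_cam"])
def wp(P): return cv2.projectPoints(np.asarray(P,float).reshape(-1,1,3),cv2.Rodrigues(W[:3,:3])[0],W[:3,3],c["K"],c["dist"])[0].reshape(-1,2)
cv2.imwrite(f"pics/{sys.argv[1]}_raw.png",im)
im=cv2.resize(im,None,fx=1.5,fy=1.5)
P=[(-.024,a,.046) for a in(.07,0,-.07)]+[(-.006,a,.046) for a in(0,)]+[(-.024+.0166,a,.053) for a in(.07,-.07)]
C=[(a,b,.03) for a in(-.065,.065) for b in(-.12,.12)]
Q=[(-.133,a,.066) for a in(-.031,)]+[(-.133,a,.073) for a in(.093,.031,-.093)]+[(-.133+.0166,-.031,.073)]+[(-.18,.14,.05),(-.18,-.14,.05)]
for u in wp(np.r_[body(s0,P+C),body(h0,Q)]):
    if abs(u).max()<800: cv2.circle(im,tuple(int(round(v*1.5)) for v in u),3,(255,0,255),1); print(u.round(1))
cv2.imwrite(f"pics/{sys.argv[1]}.png",im); print(o["eef_pos"],o["tcp_rot"],o["force"],o["opening"])
E
python3 w.py w1
```

```text
[259.4 152.7]
[190.6 152.7]
[122.2 152.8]
[191.8 170.1]
[259.4 170.1]
[121.2 170.2]
[ 76.3 111.2]
[307.9 110.8]
[ 96.4 227.2]
[302.7 227.4]
[-221.4  294.5]
[-134.9  291.5]
[-183.8  294.9]
[-275.1  301.1]
[-222.6  310.4]
[-91.2 240.6]
[-298.3  258.2]
[0.5238576  0.34395474 0.15106558] [ 3.14089131e+00 -7.80207777e-04  2.90881496e+00] [-0.13355497  0.83770242  0.13873202] 0.0004924402532365211
```

View pics/w1.png

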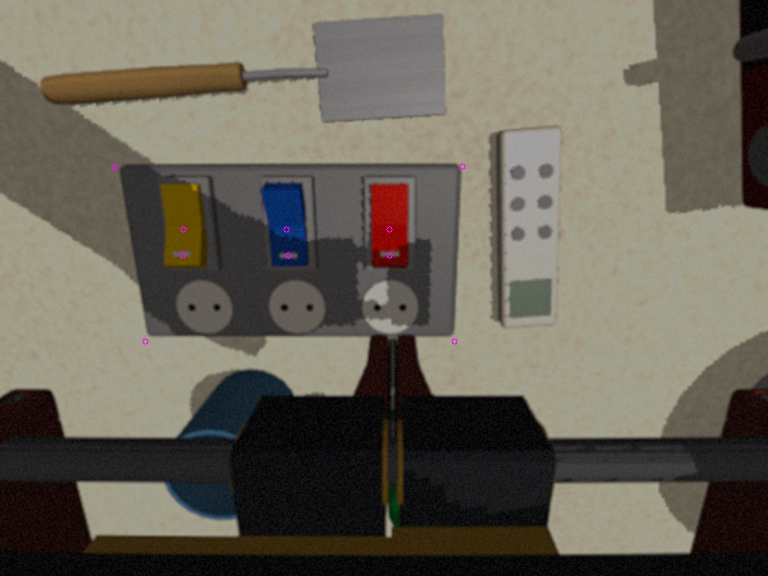

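The wrist view agrees: the predicted red press point (389,254) falls on the white line, midway across the paddle. The gripper tips are just beyond it. Next is the press.

```bash
python3 d.py 0.505 0.347 0.0435 2.907
```

```text
t 1.7 at [0.5238 0.3442 0.1513] F [0.7 0.8 0.4] yaw [ 3.141 -0.     2.909] op 0.0003
turn deg [ 0.06 -0.02  0.14] shift mm [ 18.9  -1.8 107.8]
```

step_arm:
  series: [0, 0, 0, 10, -1, 20, 0, 0, 0, 0, 19, -2, 45, 0, 0, 0, 0, 19, -2, 70, 0, 0, 0, 0, 19, -2, 85, 0, 0, 0, 0, 19, -2, 92, 0, 0, 0, 0, 19, -2, 97, 0, 0, 0, 0, 19, -2, 101, 0, 0, 0, 0, 19, -2, 104, 0, 0, 0, 0, 19, -2, 106, 0, 0, 0, 0, 19, -2, 106, 0]

```text
time_s: 2.95
eef_pos: [0.5059, 0.3449, 0.0448]
tcp_rot: [-3.142, -0.0, 2.907]
force: [-0.4, 0.1, -0.1]
opening: 0.0005
```

```bash
python3 w.py w2
```

```text
[263.4 201.8]
[160.5 201.9]
[ 58.8 201.9]
[163.1 226.4]
[263.5 228.5]
[ 56.8 228.5]
[ -7.4 139.3]
[335.5 138.3]
[ 34.4 297.7]
[323.9 298.4]
[-384.7  384.7]
[-286.4  389.9]
[-345.8  391. ]
[-447.2  391.1]
[-386.3  406.4]
[-227.4  318.4]
[-468.3  330.3]
[0.5059295  0.34487084 0.04482471] [-3.14156194e+00 -6.71900189e-05  2.90734179e+00] [-0.42870052  0.09631512 -0.0666811 ] 0.0004781488925739051
```

View pics/w2.png

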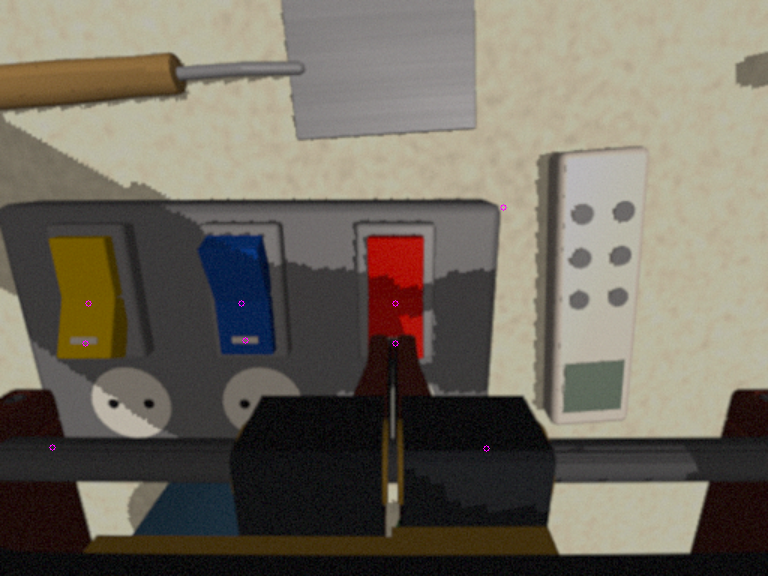

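Run:
```python
from workcell import camera
import cv2,numpy as np
a=camera("scene")[:,:,::-1];b=camera("top")[:,:,::-1]
cv2.imwrite("pics/p2.png",np.hstack([cv2.resize(a[200:320,280:420],(467,400),interpolation=2),cv2.resize(b[160:260,85:185],(330,400),interpolation=2)]))
```

```text
(no output)
```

View pics/p2.png

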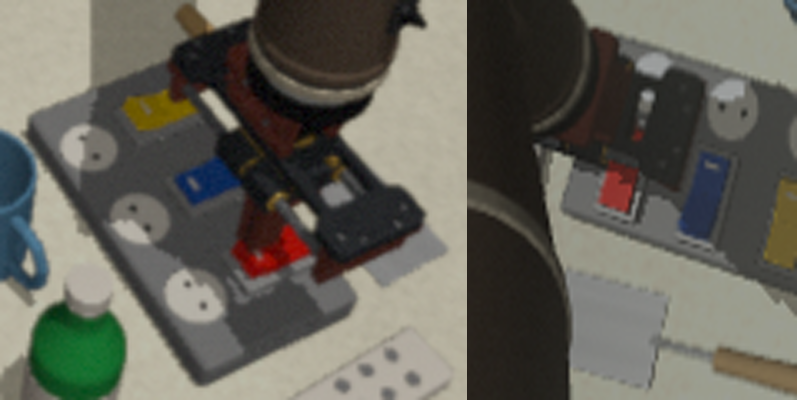

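Force is about zero at z = 0.045, so I can't tell yet whether it's at the stop. I'll push on in small steps and watch the force.

step_arm:
  series: [0, 0, 0, 0, 0, 1, 0, 0, 0, 0, 0, 0, 1.5, 0, 0, 0, 0, 0, 0, 1.5, 0]

```text
time_s: 3.48
eef_pos: [0.5059, 0.3449, 0.0433]
tcp_rot: [-3.142, -0.0, 2.907]
force: [-0.6, -0.5, -0.4]
opening: 0.0007
```

step_arm:
  series: [0, 0, 0, 0, 0, 1, 0, 0, 0, 0, 0, 0, 1.5, 0]

```text
time_s: 3.72
eef_pos: [0.5059, 0.3449, 0.0418]
tcp_rot: [-3.142, -0.0, 2.907]
force: [-0.0, 0.1, 0.3]
opening: 0.0006
```

step_arm:
  series: [0, 0, 0, 0, 0, 1, 0, 0, 0, 0, 0, 0, 1.5, 0]

```text
time_s: 3.98
eef_pos: [0.5059, 0.3449, 0.0402]
tcp_rot: [-3.142, -0.0, 2.907]
force: [0.9, 0.4, -0.3]
opening: 0.0008
```

```bash
python3 w.py w3
python3 - <<'E'
from workcell import camera
import cv2,numpy as np
a=camera("scene")[:,:,::-1]
cv2.imwrite("pics/p3.png",np.hstack([cv2.resize(a[230:300,310:380],(500,500),interpolation=2)]))
w=cv2.imread("pics/w3_raw.png");cv2.imwrite("pics/w3c.png",cv2.resize(w[120:280,20:340],(800,400),interpolation=2))
E
```

```text
[263.5 204. ]
[158.2 204.1]
[ 54.2 204.1]
[160.9 229.1]
[263.5 231.4]
[ 52.1 231.3]
[-13.3 140.1]
[337.1 139. ]
[ 30.2 301.3]
[325. 302.]
[-394.4  389.1]
[-295.9  395. ]
[-355.7  395.9]
[-456.7  395.3]
[-395.9  411.1]
[-236.1  322.4]
[-477.5  333.5]
[0.50590386 0.34489964 0.04024753] [-3.14155423e+00 -1.04277026e-04  2.90732819e+00] [ 0.87334354  0.42332617 -0.33027547] 0.0008250557028700541
```

View pics/p3.png

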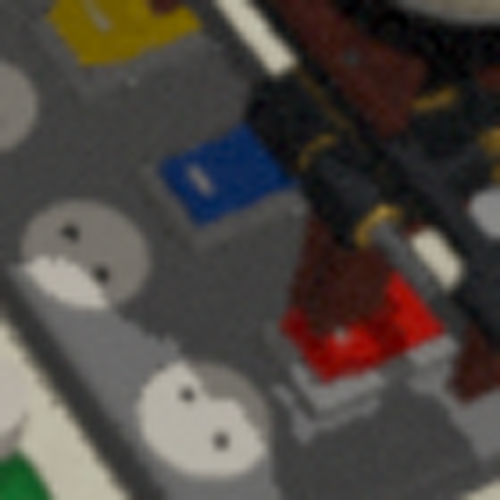

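View pics/w3c.png

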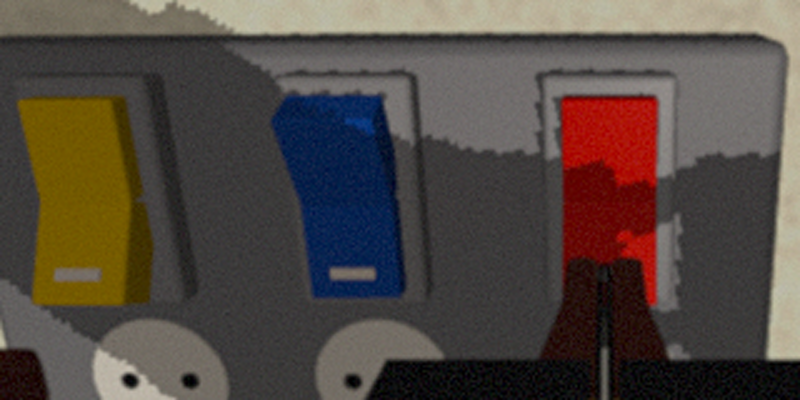

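Run:
```python
from h import *
from workcell import sensors
o=sensors.observe();p=o["eef_pos"]
s0=[.4958,.2769,-.2342,0]
n=7.14
r=lambda P:((proj("scene",P)-[310,230]+.5)*n).round(0)
print("tcp",r([p]))
loc=body([0,0,.2342,0],[(p[0]-.4958,p[1]-.2769,p[2])]);print("local",loc)
c,s=np.cos(.4),np.sin(.4)
for nm,P in dict(offend=(-.024+.028*c,.07,.046+.028*s),onend=(.004,.07,.046),V=(-.024,.07,.046),nearflat=(-.052,.07,.046),nearup=(-.024-.028*c,.07,.046+.028*s),press_on=(-.006,.07,.046),blueline=(-.006,0,.046),housecorner=(.009,.088,.04),housecorner2=(-.057,.088,.04),hc3=(.009,.052,.04)).items(): print(nm,r(body(s0,[P])))
```

```text
tcp [[319. 347.]]
local [[-0.0059356   0.0685194   0.04028399]]
offend [[311. 331.]]
onend [[299. 353.]]
V [[370. 320.]]
nearflat [[441. 288.]]
nearup [[442. 272.]]
press_on [[325. 341.]]
blueline [[201. 180.]]
housecorner [[316. 413.]]
housecorner2 [[483. 335.]]
hc3 [[251. 326.]]
```

The scene view suggests the red far end is already level: its midpoint is at about (304,352), against a predicted "on" position of (299,353). But the TCP reads 6 mm below that face with no force. I'll lift and look.

step_arm:
  series: [0, 0, 0, 0, 0, -15, 0, 0, 0, 0, -10, 0, -45, 0, 0, 0, 0, -25, 0, -75, 0, 0, 0, 0, -40, 0, -75, 0, 0, 0, 0, -40, 0, -75, 0]

```text
time_s: 4.7
eef_pos: [0.5457, 0.3348, 0.1153]
tcp_rot: [-3.141, 0.0, 2.906]
force: [0.1, 0.7, -0.3]
opening: 0.0007
```

```bash
python3 w.py w4
python3 - <<'E'
from workcell import camera
import cv2,numpy as np
a=camera("scene")[:,:,::-1]
cv2.imwrite("pics/p4.png",np.hstack([cv2.resize(a[230:300,310:380],(500,500),interpolation=2)]))
w=cv2.imread("pics/w4_raw.png");cv2.imwrite("pics/w4c.png",cv2.resize(w[80:240,40:360],(800,400),interpolation=2))
E
```

```text
[263.5 132. ]
[183.5 132.2]
[104.2 132.6]
[185.1 152.7]
[263.5 152.1]
[102.9 152.7]
[51.4 85.1]
[319.5  83.5]
[ 77.6 220.3]
[312.5 219.8]
[-278.2  296.8]
[-185.5  293.6]
[-239.1  297.4]
[-336.8  304. ]
[-279.8  314.7]
[-135.8  235.7]
[-359.5  256. ]
[0.54570511 0.33475485 0.11530994] [-3.14144069e+00  4.93198957e-04  2.90579431e+00] [ 0.10034285  0.68229358 -0.32299156] 0.0006612216966813958
```

View pics/p4.png

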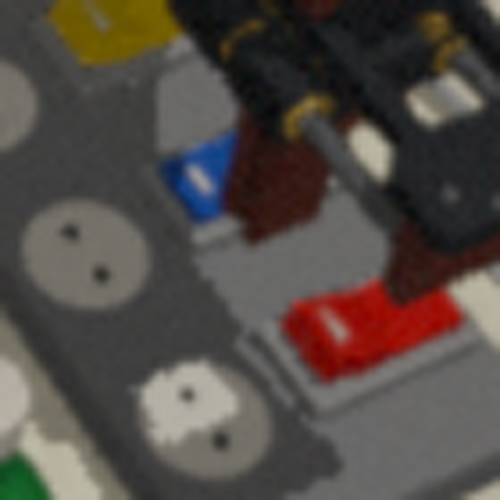

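View pics/w4c.png

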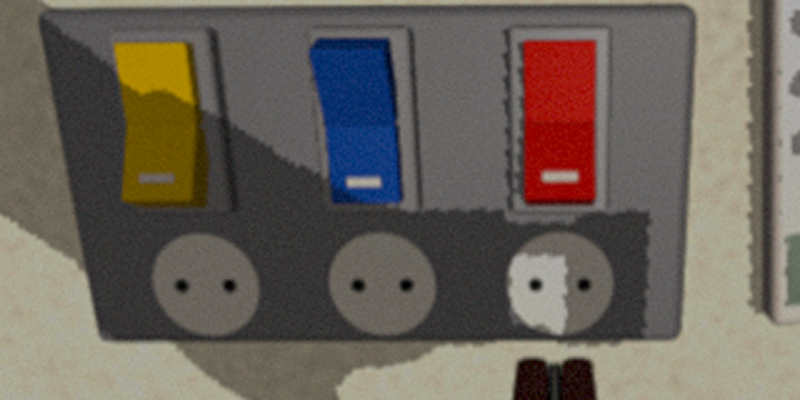

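The line rows are yellow 178, red 177 and blue 182, so red is still off and the fingers never touched it. The tips also show at row 224 in the wrist picture, where a finger edge at TCP depth should be near 212. That suggests the tips end about 20 mm short of the nominal TCP. I'll go down again in small steps, watching the force.

```bash
python3 d.py 0.505 0.3465 0.041 2.907
```

```text
t 4.8 at [0.5438 0.3353 0.1142] F [-0.9  0.4 -0.7] yaw [-3.140e+00 -2.000e-03  2.907e+00] op 0.0001
turn deg [-0.08 -0.1   0.02] shift mm [40.2  2.  73.3]
```

step_arm:
  series: [0, 0, 0, 15, 1, 0, 0, 0, 0, 0, 30, 2, 20, 0, 0, 0, 0, 40, 2, 45, 0, 0, 0, 0, 40, 2, 65, 0, 0, 0, 0, 40, 2, 73, 0, 0, 0, 0, 40, 2, 75, 0, 0, 0, 0, 40, 2, 77, 0, 0, 0, 0, 40, 2, 77, 0]

```text
time_s: 5.8
eef_pos: [0.5067, 0.347, 0.0388]
tcp_rot: [3.141, 0.0, 2.907]
force: [-1.0, -0.9, -0.5]
opening: 0.0005
```

step_arm:
  series: [0, 0, 0, 0, 0, 1, 0, 0, 0, 0, 0, 0, 2, 0]

```text
time_s: 6.05
eef_pos: [0.5066, 0.3469, 0.0366]
tcp_rot: [3.141, 0.0, 2.907]
force: [0.3, -0.6, -0.4]
opening: 0.0004
```

step_arm:
  series: [0, 0, 0, 0, 0, 1, 0, 0, 0, 0, 0, 0, 2, 0]

```text
time_s: 6.3
eef_pos: [0.5064, 0.3469, 0.0343]
tcp_rot: [3.142, -0.0, 2.907]
force: [-0.3, -0.8, 0.3]
opening: 0.0003
```

step_arm:
  series: [0, 0, 0, 0, 0, 1, 0, 0, 0, 0, 0, 0, 2, 0]

```text
time_s: 6.55
eef_pos: [0.5065, 0.3469, 0.0324]
tcp_rot: [3.142, 0.0, 2.907]
force: [0.1, -1.3, 2.1]
opening: 0.0003
```

Contact at about z = 0.033 with 2 N. Carrying on down.

step_arm:
  series: [0, 0, 0, 0, 0, 1.5, 0, 0, 0, 0, 0, 0, 3, 0]

```text
time_s: 6.8
eef_pos: [0.5074, 0.3467, 0.0297]
tcp_rot: [3.141, 0.002, 2.907]
force: [2.7, -0.5, 2.7]
opening: 0.0008
```

step_arm:
  series: [0, 0, 0, 0, 0, 1.5, 0, 0, 0, 0, 0, 0, 3, 0]

```text
time_s: 7.05
eef_pos: [0.5069, 0.3471, 0.0265]
tcp_rot: [3.141, 0.001, 2.907]
force: [2.0, -0.7, 3.0]
opening: 0.0006
```

step_arm:
  series: [0, 0, 0, 0, 0, 1, 0, 0, 0, 0, 0, 0, 2, 0]

```text
time_s: 7.3
eef_pos: [0.5063, 0.347, 0.0242]
tcp_rot: [3.142, -0.0, 2.908]
force: [2.3, -0.2, 1.9]
opening: 0.0008
```

step_arm:
  series: [0, 0, 0, 0, 0, 1, 0, 0, 0, 0, 0, 0, 2, 0]

```text
time_s: 7.55
eef_pos: [0.5064, 0.347, 0.0226]
tcp_rot: [3.141, 0.0, 2.908]
force: [-1.3, -2.2, 12.6]
opening: 0.0004
```

step_arm:
  series: [0, 0, 0, 0, 0, 1, 0, 0, 0, 0, 0, 0, 1.5, 0]

```text
time_s: 7.8
eef_pos: [0.5065, 0.3471, 0.0224]
tcp_rot: [3.141, 0.0, 2.907]
force: [-2.0, -3.9, 18.4]
opening: 0.0003
```

The force rises to 18 N at z = 0.0225, which is the end stop. Lift and verify.

step_arm:
  series: [0, 0, 0, 0, 0, -20, 0, 0, 0, 0, -10, 0, -50, 0, 0, 0, 0, -25, 0, -85, 0, 0, 0, 0, -40, 0, -95, 0, 0, 0, 0, -40, 0, -95, 0]

```text
time_s: 8.43
eef_pos: [0.5459, 0.3369, 0.1154]
tcp_rot: [-3.141, 0.0, 2.906]
force: [0.7, -0.6, -0.7]
opening: 0.0002
```

```bash
python3 w.py w5
python3 - <<'E'
from workcell import camera
import cv2,numpy as np
a=camera("scene")[:,:,::-1]
w=cv2.imread("pics/w5_raw.png")
cv2.imwrite("pics/w5c.png",np.hstack([cv2.resize(w[80:240,40:360],(500,250),interpolation=2),cv2.resize(a[230:300,310:380],(250,250),interpolation=2)]))
E
python3 d.py 0.55 -0.238 0.14 3.0013
```

```text
[261.1 132.3]
[181.2 132.6]
[102. 133.]
[182.8 153.1]
[261.1 152.4]
[100.7 153. ]
[49.3 85.5]
[317.1  83.9]
[ 75.7 220.5]
[310.5 220.1]
[-279.7  296.8]
[-187.2  293.6]
[-240.7  297.5]
[-338.2  304. ]
[-281.3  314.7]
[-137.5  235.8]
[-360.7  256. ]
[0.54591997 0.33686107 0.11540201] [-3.14129078e+00  1.43836587e-05  2.90601631e+00] [ 0.66668851 -0.57766629 -0.6696751 ] 0.00020324040861398096
t 8.53 at [0.544  0.3372 0.114 ] F [-0.2  0.8  0.9] yaw [-3.140e+00 -2.000e-03  2.907e+00] op 0.0005
turn deg [-0.11 -0.14 -5.38] shift mm [-139.3 -558.1  -25.2]
```

View pics/w5c.png

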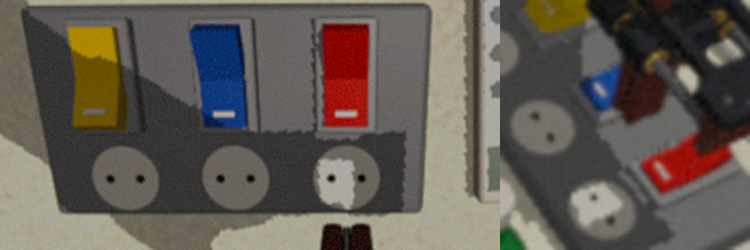

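Red's line now sits level with blue's (row 114 against yellow's 111), so it is on. Next I'll rise and cross to above the hob.

step_arm:
  series: [0, 0, 0, 0, 0, -30, 0, 0, 0, 0, -10, -30, -60, 0, 0, 0, 0, -20, -75, -80, 0, 0, 0, -1, -30, -125, -80, 0, 0, 0, -2, -45, -175, -80, 0, 0, 0, -2, -60, -225, -80, 0, 0, 0, -3, -72, -275, -80, 0, 0, 0, -3, -85, -325, -80, 0, 0, 0, -4, -97, -375, -80, 0, 0, 0, -4, -110, -425, -80, 0, 0, 0, -5, -122, -475, -80, 0, 0, 0, -5.4, -130, -515, -80, 0]

```text
time_s: 10.02
eef_pos: [0.551, -0.1947, 0.1942]
tcp_rot: [3.141, -0.003, 3.002]
force: [0.0, 0.1, 0.4]
opening: 0.0004
```

```bash
python3 d.py 0.55 -0.238 0.14 3.0013
```

```text
t 10.03 at [ 0.551  -0.1947  0.1942] F [0.  0.1 0.4] yaw [ 3.141e+00 -3.000e-03  3.002e+00] op 0.0004
turn deg [ 0.01 -0.16  0.02] shift mm [ -5.2 -43.   54.1]
```

step_arm:
  series: [0, 0, 0, -3, -30, 20, 0, 0, 0, 0, -5, -43, 45, 0, 0, 0, 0, -5, -43, 54, 0, 0, 0, 0, -5, -43, 54, 0, 0, 0, 0, -5, -43, 54, 0]

```text
time_s: 10.65
eef_pos: [0.5518, -0.2357, 0.1424]
tcp_rot: [3.141, 0.001, 3.003]
force: [1.1, 1.0, -0.3]
opening: 0.0004
```

```bash
python3 w.py w6; python3 d.py 0.5309 -0.2348 0.0425 3.0013
```

```text
[794.5  34.8]
[731.6  24.1]
[784.5  55.2]
[734.1  42.1]
[680.5 -27.8]
[622.6 116.3]
[258.8 155.3]
[396.6 156.8]
[327.9 156.6]
[189.6 156.5]
[258.8 174.6]
[441.9 102.9]
[141.6 102.2]
[ 0.55184997 -0.23567624  0.14243359] [3.14124214e+00 7.19488908e-04 3.00328982e+00] [ 1.06349376  0.98063209 -0.25104158] 0.00042320085844513625
t 10.7 at [ 0.5519 -0.2359  0.1427] F [ 0.2 -0.2 -0. ] yaw [3.141e+00 1.000e-03 3.003e+00] op 0.0007
turn deg [0.01 0.07 0.1 ] shift mm [ 21.1  -1.8 100.1]
```

View pics/w6.png

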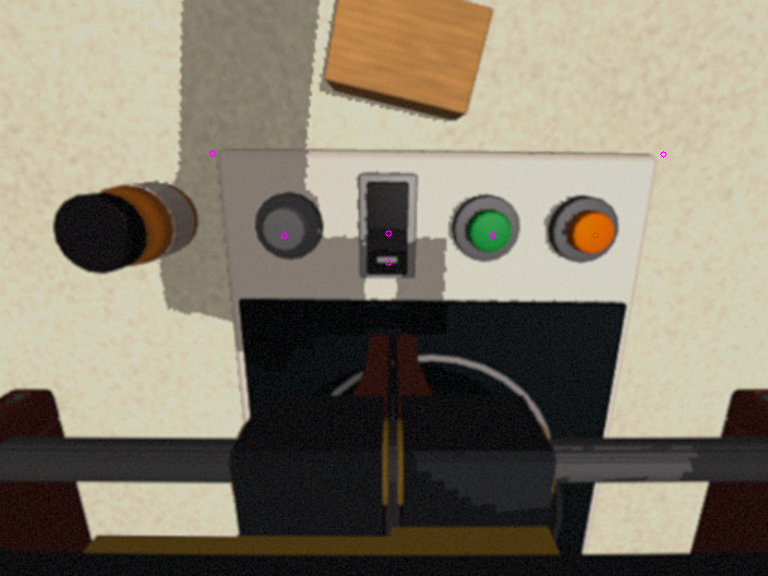

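The black rocker's line is at (387,259), predicted (388,262). Green is at (491,231), predicted (491,235). Both sit about 2 mm closer to the robot than the model, so I'll aim accordingly.

step_arm:
  series: [0, 0, 0, 10, -1, 15, 0, 0, 0, 0, 22, -1.5, 40, 0, 0, 0, 0, 22, -1.5, 65, 0, 0, 0, 0, 22, -1.5, 78, 0, 0, 0, 0, 22, -1.5, 83, 0, 0, 0, 0, 22, -1.5, 85, 0, 0, 0, 0, 22, -1.5, 85, 0]

```text
time_s: 11.58
eef_pos: [0.5297, -0.2354, 0.0574]
tcp_rot: [-3.141, 0.001, 3.002]
force: [-0.7, -0.5, 1.1]
opening: 0.0005
```

step_arm:
  series: [0, 0, 0, 0, 0, 1.5, 0, 0, 0, 0, 0, 0, 3, 0]

```text
time_s: 11.82
eef_pos: [0.5294, -0.2353, 0.054]
tcp_rot: [-3.142, 0.0, 3.002]
force: [0.6, 0.0, 0.1]
opening: 0.0004
```

step_arm:
  series: [0, 0, 0, 0, 0, 1.5, 0, 0, 0, 0, 0, 0, 3, 0]

```text
time_s: 12.08
eef_pos: [0.5298, -0.2353, 0.0511]
tcp_rot: [-3.142, 0.001, 3.002]
force: [0.7, 0.1, 2.3]
opening: 0.0004
```

step_arm:
  series: [0, 0, 0, 0, 0, 1.5, 0, 0, 0, 0, 0, 0, 3, 0]

```text
time_s: 12.32
eef_pos: [0.5303, -0.2354, 0.0483]
tcp_rot: [-3.141, 0.002, 3.002]
force: [3.0, -0.1, 2.7]
opening: 0.0008
```

Contact came at about 0.052, as expected. Continuing to the stop, which should be near 0.042.

step_arm:
  series: [0, 0, 0, 0, 0, 1.5, 0, 0, 0, 0, 0, 0, 3, 0]

```text
time_s: 12.58
eef_pos: [0.5292, -0.2353, 0.0447]
tcp_rot: [-3.142, -0.0, 3.002]
force: [1.6, -0.0, 2.3]
opening: 0.0006
```

step_arm:
  series: [0, 0, 0, 0, 0, 1, 0, 0, 0, 0, 0, 0, 2, 0]

```text
time_s: 12.82
eef_pos: [0.5292, -0.2352, 0.0427]
tcp_rot: [3.142, -0.0, 3.002]
force: [1.9, -0.5, 3.1]
opening: 0.0004
```

step_arm:
  series: [0, 0, 0, 0, 0, 1, 0, 0, 0, 0, 0, 0, 2, 0]

```text
time_s: 13.08
eef_pos: [0.5293, -0.2353, 0.0424]
tcp_rot: [3.141, 0.0, 3.001]
force: [-4.9, 3.0, 25.0]
opening: 0.0003
```

step_arm:
  series: [0, 0, 0, 0, 0, -15, 0, 0, 0, 0, -5, 0, -45, 0, 0, 0, 0, -20, 0, -80, 0, 0, 0, 0, -22, 0, -98, 0, 0, 0, 0, -22, 0, -98, 0]

```text
time_s: 13.7
eef_pos: [0.5512, -0.2385, 0.1398]
tcp_rot: [-3.141, 0.001, 3.002]
force: [0.1, -0.4, -0.2]
opening: 0.0003
```

```bash
python3 w.py w7
python3 - <<'E'
from workcell import camera
import cv2,numpy as np
a=camera("scene")[:,:,::-1]
w=cv2.imread("pics/w7_raw.png")
cv2.imwrite("pics/w7c.png",np.hstack([cv2.resize(w[80:220,140:440],(600,280),interpolation=2),cv2.resize(a[110:190,170:250],(200,280),interpolation=2)]))
E
python3 d.py 0.5215 -0.171 0.07 3.0013
```

```text
[739.3  22.7]
[792.4  54.1]
[741.9  40.9]
[687.6 -29.6]
[628.7 116. ]
[262. 156.]
[401.1 157.3]
[331.8 157.2]
[192.2 157.3]
[262.  175.5]
[446.7 102.8]
[143.6 102.6]
[ 0.55119843 -0.23850789  0.13980633] [-3.14139478e+00  1.21086447e-03  3.00156367e+00] [ 0.07538671 -0.43155166 -0.2367206 ] 0.0002825077310193607
t 13.8 at [ 0.55   -0.238   0.1379] F [-0.4 -0.6  0. ] yaw [ 3.141e+00 -2.000e-03  3.002e+00] op 0.0007
turn deg [ 0.02 -0.11  0.01] shift mm [37.4 62.3 68. ]
```

View pics/w7c.png

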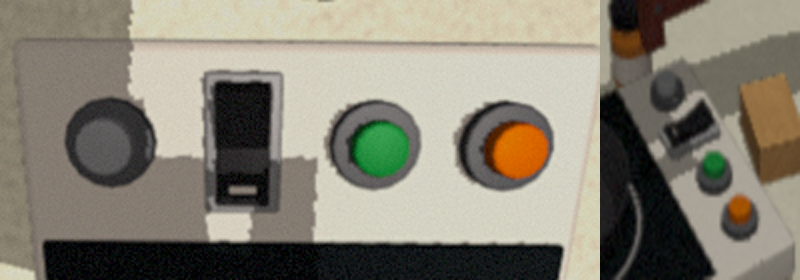

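The black line has moved outward, and the far half now lies level, so black is on. Now green.

step_arm:
  series: [0, 0, 0, 15, 30, 0, 0, 0, 0, 0, 30, 55, 15, 0, 0, 0, 0, 37, 62, 40, 0, 0, 0, 0, 37, 62, 65, 0, 0, 0, 0, 37, 62, 78, 0, 0, 0, 0, 37, 62, 82, 0, 0, 0, 0, 37, 62, 82, 0]

```text
time_s: 14.68
eef_pos: [0.523, -0.172, 0.0568]
tcp_rot: [-3.142, -0.0, 3.001]
force: [0.2, 0.4, 1.0]
opening: 0.0002
```

step_arm:
  series: [0, 0, 0, 0, 0, 1.5, 0, 0, 0, 0, 0, 0, 3, 0]

```text
time_s: 14.92
eef_pos: [0.5234, -0.1719, 0.0543]
tcp_rot: [-3.142, 0.001, 3.002]
force: [0.1, 1.1, -0.4]
opening: 0.0009
```

step_arm:
  series: [0, 0, 0, 0, 0, 1.5, 0, 0, 0, 0, 0, 0, 3, 0]

```text
time_s: 15.18
eef_pos: [0.5231, -0.1717, 0.0508]
tcp_rot: [3.142, 0.0, 3.002]
force: [-0.1, -0.6, -0.3]
opening: 0.0004
```

step_arm:
  series: [0, 0, 0, 0, 0, 1.5, 0, 0, 0, 0, 0, 0, 3, 0]

```text
time_s: 15.42
eef_pos: [0.523, -0.1717, 0.0478]
tcp_rot: [3.142, 0.0, 3.002]
force: [-1.2, 0.4, 2.1]
opening: 0.0004
```

step_arm:
  series: [0, 0, 0, 0, 0, 1.5, 0, 0, 0, 0, 0, 0, 3, 0]

```text
time_s: 15.68
eef_pos: [0.5231, -0.1717, 0.0449]
tcp_rot: [3.142, 0.0, 3.002]
force: [-1.3, 0.9, 3.4]
opening: 0.0007
```

step_arm:
  series: [0, 0, 0, 0, 0, 1.5, 0, 0, 0, 0, 0, 0, 2.5, 0]

```text
time_s: 15.92
eef_pos: [0.5231, -0.1717, 0.0425]
tcp_rot: [3.142, 0.0, 3.002]
force: [-3.2, 1.8, 12.8]
opening: 0.0007
```

step_arm:
  series: [0, 0, 0, 0, 0, 1, 0, 0, 0, 0, 0, 0, 1.5, 0, 0, 0, 0, 0, 0, 1.5, 0]

```text
time_s: 16.3
eef_pos: [0.5232, -0.1717, 0.0423]
tcp_rot: [3.141, 0.001, 3.002]
force: [-5.8, 2.3, 19.6]
opening: 0.0003
```

The key bottomed out at 20 N. Now I'll lift straight up and back away, then check everything.

step_arm:
  series: [0, 0, 0, 0, 0, -10, 0, 0, 0, 0, 0, 0, -35, 0, 0, 0, 0, 0, 0, -70, 0, 0, 0, 0, 0, 0, -110, 0, 0, 0, 0, 20, 30, -145, 0, 0, 0, 0, 50, 60, -160, 0, 0, 0, 0, 80, 100, -160, 0, 0, 0, 0, 100, 140, -160, 0, 0, 0, 0, 110, 170, -160, 0, 0, 0, 0, 110, 170, -160, 0, 0, 0, 0, 110, 170, -160, 0]

```text
time_s: 17.68
eef_pos: [0.4379, 0.0113, 0.2008]
tcp_rot: [-3.141, 0.0, 3.001]
force: [0.1, 0.0, 0.4]
opening: 0.0006
```

Run:
```python
from workcell import camera,sensors
import cv2,numpy as np
a=camera("scene")[:,:,::-1];b=camera("top")[:,:,::-1]
cv2.imwrite("pics/end_s.png",a);cv2.imwrite("pics/end_t.png",b)
cv2.imwrite("pics/end_c.png",np.vstack([np.hstack([cv2.resize(i[95:195,160:260],(390,295),interpolation=2),cv2.resize(i[200:320,280:420],(390,295),interpolation=2)]) for i in(cv2.imread("pics/scene0.png"),a)]))
print(sensors.observe()["force"])
```

```text
[-0.98397688 -0.58675325  0.09634664]
```

View pics/end_c.png

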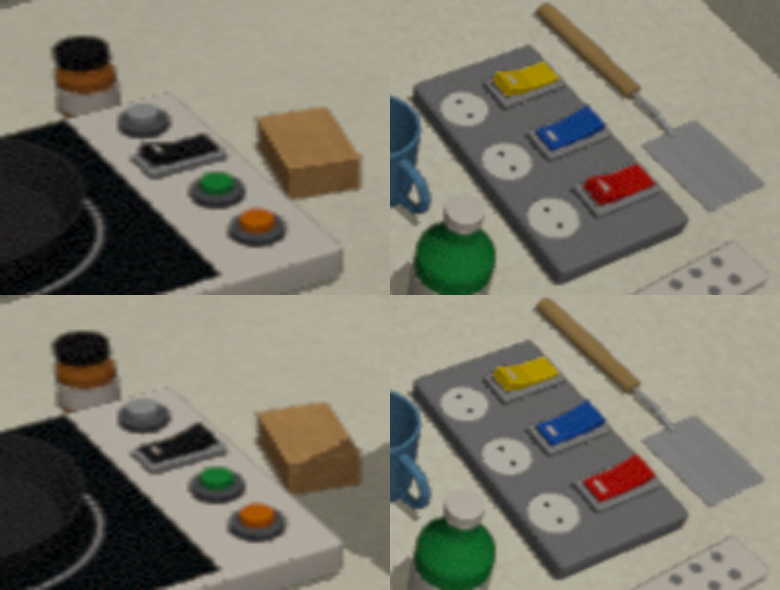

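View pics/end_t.png

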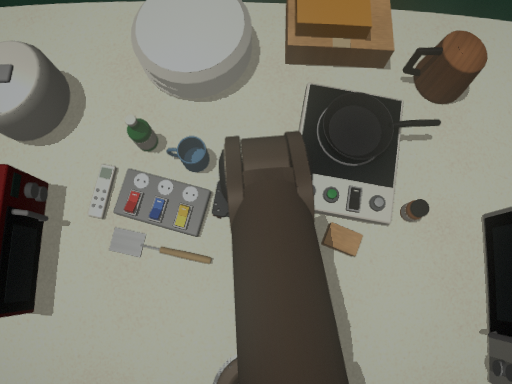

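The final views show red and black on, blue on, yellow off and all keys up. The loose things match the starting picture, and the arm is clear of everything.

```bash
python3 -c "
from workcell import order
print(order.sign_off())"
```

```text
the job is handed in; nothing more can be done
None
```

I switched the red rocker on, then the black rocker, then pressed the green key fully down and let it come up. The job was handed in with the robot's clock at about 18 s.

- **Presses:** each one ended on its stop, with the upward force rising to about 18 N (red), 25 N (black) and 20 N (green).
- **Final pictures:** red, black and blue are on, yellow is off, and all three keys are up. The loose things look unmoved against the starting pictures, and the arm stands clear with about zero force.
- **What disagreed:** my first descent on red never touched the paddle. The closed fingertips made contact about 23 mm lower in TCP height than the stated geometry implies. After that I found each contact by force. Separately, the two fixed cameras put the strip about 7 mm too low, while the wrist camera agreed with the given heights.

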